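Part a seized focusing ring from its lens barrel

ROBOT

A 7-joint arm with a two-finger parallel gripper is mounted at the origin on the work surface. World frame = base frame: x ahead of the robot, y to its left, z up, the work surface at z = 0. Lengths are in m, angles in rad, forces in N, time in s.
With the tool pointing down it reaches from about 0.425 to 0.925 m from the base axis. Payload 6.8 kg.
Tool frame: the origin (TCP) lies midway between the tips of the shut fingers; the grasp point (between the pads) lies 19 mm behind it; z points along the fingers, y is the line along which they close (so a half turn about z gives the same grasp; the last joint's range is limited). The gripper opens to 85 mm and grips with 20 to 120 N. Pads are 22 mm wide; open, the fingers measure 114 mm over their backs; the gripper's body (76 mm by 85 mm) begins 54 mm behind the grasp point. The pads swing forward as they close: fully open they stand 13 mm farther back than shut.
Start: joints at [-1.257, 0.477, 0.022, 1.555, -0.011, 1.109, -0.083], TCP at [0.276, 0.616, 0.231] pointing down, gripper open.
Joint ranges: [-2.96, 2.96], [-0.34, 2.1], [-1.41, 1.46], [0.24, 2.44], [-1.37, 4.51], [0.17, 1.92], [-2.96, 2.96]. Speed limits (rad/s): [2.39, 2.39, 3.14, 3.14, 3.14, 3.14, 3.14].

INTERFACE

Orientations are given as a unit quaternion [w, x, y, z].
In Python, from station import readout, imaging, hand_in gives the robot as it stands.
- The arm moves only by the tool drive_tool, never from a script. Its argument "series" is a list of rows, each a list of 5 numbers: the shift along the tool's x, y, z in cm, then the turn about the tool's z in degrees, then the closure, from -1 (fully open) to 1 (shut). A call has 1 to 8 rows; each row shifts and turns the commanded pose from where the row before left it, along the tool's axes as they then stand; what a row does not reach is not made up. A row lasts 1/10 s, in which the tool goes at most 50 mm and 8.59 degrees, less where a joint would pass 70% of its speed; a pose out of reach is approached as far as the arm can. A call with a gripper value outside its range is refused whole. The fingers move at their own pace and stop on an object; "squeeze" is the grip in N (left out, the last holds). Time passes only in rows, so rows that do not move let the fingers close. It gives the time, the measured TCP pose, the force, the opening and the grip force at its end, in the units of the state.
- readout.get_obs(): the state, without advancing time (a new reading comes with each control period).
- imaging.read_camera(name): name is "scene" or "top"; returns the picture (400x640x3 uint8, red, green, blue); there is no depth.
- imaging.camera_model(name): a dict with "vfov" (degrees; the focal length in pixels is half the picture's height over the tangent of half this angle, whatever the lens; pixels are square), "cx", "cy" (the principal point, pixels), "xyz" and "orientation" of the camera in the world. Camera axes: x right, y down, z forward; pixel columns grow to the right and rows downward; lengths in m; the calibration is good to about 2 mm. A picture is of the moment at which its call begins. camera_model takes no time and is no camera call.
- hand_in(): hands the job in; it is judged then, once.
Trained networks look in the newest picture that a camera, given by its name, has taken for a name from the list of things; names that differ only in an ending like _2 or _b are one class to them, and where a whole thing is asked for, a point or a joint stands for the part that bears it (a point fixed in the world has none). Each returns a list of dicts, best first, with "conf" (0 to 1); they miss things now and then, are a little off and sometimes report something else, mostly with a low value. They report only what shows in the picture. A call takes as long as a camera call. They do not tell look-alikes from the thing itself.
- imaging.cut_out(thing, camera): "mask" (400x640 bool, what is visible of it) and "centre" ([column, row] in pixels, amid what is visible of it).
The state is a dict: "t": time; "q": joint angles; "joint_vel": joint speeds; "joint_torque": joint torques, N m; "eef_pos": TCP position; "tool_rot": TCP orientation; "contact_force": force on the tool from outside, world axes, zero at the start; "torque": the same for the moment, N m; "gripper_width": opening from 0.0 (shut) to 1.0 (fully open); "grasp_force": force on a finger pad.
Only numpy, scipy, OpenCV 4.12 (cv2) and the standard library are available. Lean on these libraries where they do the work, as an engineer would, in place of code of your own. Each camera call takes 0.05 s, during which the arm holds its last target. There are 200 camera calls.

TASK

The brass lens barrel stands loose between the vise's jaws with its black focusing ring screwed tight on top: press the vise's red cam lever down until its catch holds it, so that the barrel is clamped, and then unscrew the ring anticlockwise without the barrel turning in the jaws. Stop turning as soon as the thread lets go, lift the ring straight up, and finish while still holding it in the gripper: level, over the barrel and about a centimetre clear of it, turned no further, so that the separation point can be marked. Leave the tools and the silver top plate where they lie.

Things in the scene. Friction and masses are not known exactly. Their poses are not given: they have to be found in the camera images.
- vise: Cast-iron vise fixed to the bench, foot 110 x 265 mm. Origin on the bench under the middle of the barrel's place; z up. Jaws close along its y: at -y the rubber-faced vee jaw, screw and sliding handle bar (to 136 mm out), at +y the cam jaw and lever. Jaws 78 mm wide, tops 78 mm above the bench; only the raised lever stands higher than 80 mm. Clamping shifts the barrel by up to 2 mm.
- lever (a joint): Red-handled cam lever. 0: raised, its arm pointing along the vise's +y, 0.95 rad above level; grows as it is pressed down; 0.90: at its stop, nearly level. It springs up again unless its cross pin is pushed past the spring catch beside it, which clicks in at 0.75 to 0.83 and then holds it at about 0.88. It takes up to 15 N at the pad just before the click, 2 to 5 N earlier.
- lever_pivot (a point): The lever's pivot: 80 mm along the vise's +y from its origin, 62 mm above the bench; the axis runs along the vise's x. Site axes as the vise's.
- lever_pad (a point): Where a thumb presses: on the upper face of the red handle (24 mm wide, 46 mm long, 14 mm thick), 88 mm from the pivot along the arm and 7 mm off the arm's centre line; the handle ends 17 mm farther out. Moves with the lever: 138 mm above the bench when raised, 75 mm when down.
- barrel_top (a point): Middle of the barrel's top end, inside the ring at the start. Brass barrel, 50 mm in diameter, standing 40 mm above the bench on the vise; its shoulder is 52 mm above its foot and carries a threaded neck 42 mm across and 19 mm high (this point is 71 mm above the foot). z up; x points to the white index line.
- barrel_line (a point): Middle of the white index line on the barrel's side, 25 mm from its axis and 4 mm below the shoulder.
- ring_mid (a point): Centre of the black focusing ring, half-way up: 54 mm in diameter, 34 mm tall, about 0.14 kg, front lens in its top. It sits on the barrel's shoulder, top 126 mm above the bench, lower edge 14 mm above the jaws. Screwed in, it cannot be pulled off: stiff grease resists turning with about 0.4 N m. z up; x points to its white dot. Grip it 5 mm or so above this centre.
- ring_dot (a point): White dot on the ring's top rim, 24 mm from its axis, 17 mm above its centre. The right-hand thread (unscrews anticlockwise from above) rises 4.2 mm per radian. Screwed home, the dot is 1.3 rad clockwise of the barrel's index line; the thread lets go after about 1.1 rad, and the dot over the line (1.3 rad) is the place to stop turning.
- spanner: Steel lens spanner lying on the bench: two bars 130 mm long with two 70 mm legs. Origin under its middle. To be left alone.
- screwdriver: Red-handled jeweller's screwdriver, 125 mm long, lying on the bench. To be left alone.
- top_plate: Silver camera top plate, 136 x 38 x 26 mm, lying on the bench. To be left alone.
Things that resemble listed ones, but are neither listed nor needed, are in the scene too. Leave any blue look-alike of the part that bears ring_mid alone.

How it is judged:
On the way, in this order (a step that is already met when the one before it is completed fails the run):
1. the cam lever is pressed down past its catch (value of joint lever above 0.83 rad), for 0.2 s.
2. the ring is unscrewed on the clamped barrel until the thread lets go (dot within 0.35 rad of the index line while the ring is still round the neck) (value of joint lever above 0.83 rad and angle between the x axis of ring_mid and the x axis of barrel_top, either way round below 0.35 rad and x of ring_dot in the frame of barrel_top above 0 m and z of ring_mid in the frame of barrel_top below 0.014 m), for 0.1 s.
At the end, for the whole second after the job is handed in: The lever is held down; the gripper holds the ring still and clear of the barrel, lower edge 2 to 28 mm above the barrel's top, within 10 mm of its axis, level within 8 degrees, its dot within 20 degrees of the index line; the barrel stands upright in the vise (value of joint lever above 0.83 rad and z of ring_mid in the frame of barrel_top between 0.019 and 0.045 m and horizontal distance between ring_mid and barrel_top below 0.01 m and angle between ring_mid's own z axis and vertical below 0.14 rad and angle between the x axis of ring_mid and the x axis of barrel_top, either way round below 0.35 rad and x of ring_dot in the frame of barrel_top above 0 m and contact force between the fingers and ring above 1 N and contact force between ring and barrel below 0.1 N and angle between barrel_top's own z axis and vertical below 0.1 rad and linear speed of ring below 0.02 m/s); the arm keeps its last pose, push and grip.
It fails at once if the barrel turns in the jaws or is dragged out of its place (index line moved over 10 mm) (distance of barrel_line from where it was at the start of the episode above 0.01 m).
It fails at once if the spanner is moved by over 20 mm (distance of spanner from where it was at the start of the episode above 0.02 m).
It fails at once if the screwdriver is moved by over 20 mm (distance of screwdriver from where it was at the start of the episode above 0.02 m).
It fails at once if the top plate is moved by over 20 mm (distance of top_plate from where it was at the start of the episode above 0.02 m).
It also fails if it takes over 51 s, if anything falls off the work surface, if the arm or the gripper's body presses on something with over 40 N, if the wrist force passes 120 N, or if a joint passes its speed limit or range.

## Working session

There is one attempt and no reset: what is moved stays moved. The work goes in short steps, Python scripts to look and compute and a tool call to move; the robot and the scene stay as the last step left them, time stands still between calls to the robot, and variables do not carry over. Pictures are saved under pics/ and viewed, at most 10 in all, crops included, and the job is handed in when it is done.

Besides the shell and the picture viewer there is one more tool, called after ">>>" by a JSON object that holds its "fn" and its "kwargs", one argument or row to a line. drive_tool: Moves the arm, as the interface text tells. Its arguments: {"type":"object","properties":{"series":{"type":"array"},"squeeze":{"type":"number"}},"required":["series"]}

```bash
ls; mkdir -p pics
cat > h.py <<'E'
import numpy as np, cv2
from scipy.spatial.transform import Rotation as R
from station import readout, imaging, hand_in
def rot(q): return R.from_quat([q[1],q[2],q[3],q[0]])
def cam(n):
    m=imaging.camera_model(n); return m, 200/np.tan(np.radians(m['vfov'])/2), rot(m['orientation']).as_matrix(), np.array(m['xyz'])
def ray(n,p):
    m,f,Rm,c=cam(n); d=Rm@np.array([(p[0]-m['cx'])/f,(p[1]-m['cy'])/f,1]); return c,d/np.linalg.norm(d)
def atz(n,p,z):
    c,d=ray(n,p); return c+d*(z-c[2])/d[2]
def proj(n,X):
    m,f,Rm,c=cam(n); v=Rm.T@(np.array(X)-c); return np.array([m['cx']+f*v[0]/v[2],m['cy']+f*v[1]/v[2]])
def tri(p1,p2):
    (a,u),(b,v)=ray('scene',p1),ray('top',p2)
    s=np.linalg.lstsq(np.c_[u,-v],b-a,rcond=None)[0]; P,Q=a+s[0]*u,b+s[1]*v
    return (P+Q)/2,np.linalg.norm(P-Q)
def save(img,n): cv2.imwrite('pics/'+n,cv2.cvtColor(img,cv2.COLOR_RGB2BGR))
E
python3 - <<'E'
from h import *
np.set_printoptions(precision=4,suppress=True)
for n in ('scene','top'):
    save(imaging.read_camera(n),n+'0.png'); print(n,imaging.camera_model(n))
    for t in ('vise','lever','ring_mid','barrel_top','spanner','screwdriver','top_plate'):
        for d in imaging.cut_out(t,n): print(t,round(d['conf'],2),np.round(d['centre'],1),d['mask'].sum())
print(readout.get_obs())
E
```

```text
pics
scene {'vfov': 43.990184070021115, 'cx': 324.0149616547339, 'cy': 199.24646190266793, 'xyz': array([ 0.9081, -0.3988,  0.7101]), 'orientation': array([-0.3237,  0.8728,  0.3406, -0.1318])}
vise 0.56 [352.9 258.8] 8087
vise 0.34 [236.4 258.2] 891
lever 0.92 [372.2 173.8] 841
ring_mid 0.7 [349.6 218.7] 1152
ring_mid 0.62 [253.8 307.7] 1142
barrel_top 0.71 [350.7 244.4] 243
spanner 0.83 [237.1 256.4] 1027
screwdriver 0.52 [299.4 188. ] 137
top_plate 0.83 [408.6 297.3] 1757
top {'vfov': 44.20898394110442, 'cx': 316.8338375381501, 'cy': 200.6823426661831, 'xyz': array([ 0.4444, -0.0438,  0.883 ]), 'orientation': array([-0.0567,  0.7117, -0.6982,  0.053 ])}
vise 0.65 [292.1 195. ] 8211
lever 0.84 [242.9 194.4] 836
ring_mid 0.89 [410.1 206.3] 806
barrel_top 0.65 [310.3 194. ] 91
screwdriver 0.59 [267.4 279.7] 89
top_plate 0.87 [305.7 115.1] 1393
{'t': 0.8, 'q': array([-1.2571,  0.477 ,  0.0224,  1.5554, -0.0115,  1.1093, -0.0831]), 'joint_vel': array([-0.0008, -0.    ,  0.0028, -0.0004,  0.0018, -0.001 , -0.0001]), 'joint_torque': array([ -0.0001, -59.6265,   1.6067, -28.1529,   0.0126,   0.0017,
         0.    ]), 'eef_pos': array([0.2763, 0.6159, 0.2313]), 'tool_rot': array([-0.    ,  0.2093,  0.9778,  0.    ]), 'contact_force': array([-0.422 ,  0.2176, -0.4644]), 'torque': array([-0.0039, -0.0272, -0.0172]), 'grasp_force': 0.0, 'gripper_width': 0.9953675414554747}
```

Run:
```python
import cv2
for n,(x,y,w,h) in {'scene':(200,110,260,210),'top':(190,70,260,230)}.items():
    i=cv2.imread(f'pics/{n}0.png')[y:y+h,x:x+w]; cv2.imwrite(f'pics/{n}c.png',cv2.resize(i,(w*5//2,h*5//2),interpolation=2))
```

```text
(no output)
```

View pics/scenec.png

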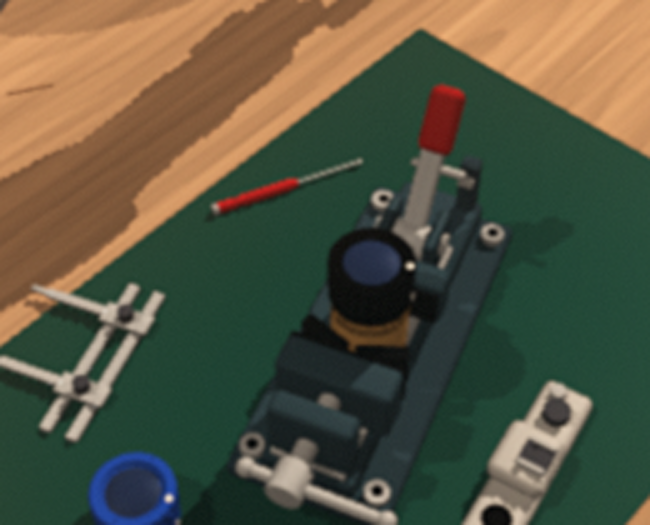

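View pics/topc.png

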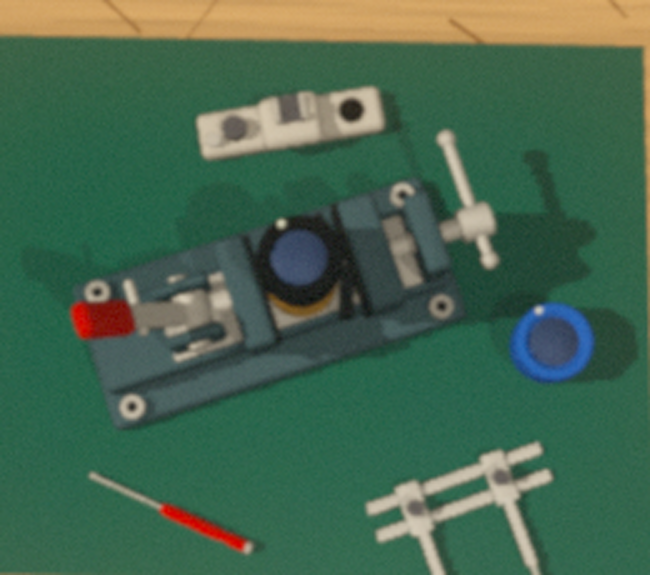

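The scene picture shows the vise with the black ring at about (349,218) and its dot at (364,217). The raised red lever is at (376,158) and the blue decoy is at lower left. In the top picture the ring's top is at about (309,173), its dot at (302,160), and the lever handle at (231,198), to the left.

```bash
cat > m.py <<'E'
from h import *
np.set_printoptions(precision=4,suppress=True)
S=lambda x,y:(200+x/2.5,110+y/2.5); T=lambda x,y:(190+x/2.5,70+y/2.5)
P={'ringtop':((372,263),(298,257)),'dot':((410,267),(281,224)),'b1':((382,199),(97,291)),'b2':((491,233),(132,407)),'b3':((376,491),(442,306)),'b4':((252,444),(402,194))}
# bolts matched by geometry below
for k,(s,t) in P.items():
    print(k,'tri',*tri(S(*s),T(*t)))
for k in ('b1','b2','b3','b4'):
    print(k,'scene@.02',atz('scene',S(*P[k][0]),.02),'top@.02',atz('top',T(*P[k][1]),.02))
for t in ('lever',):
  for n in ('scene','top'):
    imaging.read_camera(n); d=imaging.cut_out(t,n)[0]; img=imaging.read_camera(n).astype(int)
    red=(img[...,0]>120)&(img[...,1]<60)&(img[...,2]<60)
    l,lab,st,ce=cv2.connectedComponentsWithStats((d['mask']&red).astype(np.uint8))
    i=1+st[1:,4].argmax(); print(n,ce[i],st[i]); 
    r=cv2.minAreaRect(np.argwhere(lab==i)[:,::-1].astype(np.float32)); print(r, cv2.boxPoints(r).tolist())
E
python3 m.py
```

```text
ringtop tri [ 0.6075 -0.0262  0.1216] 0.001251690104922263
dot tri [ 0.628  -0.015   0.1245] 0.0010377062619110235
b1 tri [0.57   0.0783 0.0831] 0.06941715299735574
b2 tri [ 0.5531  0.1252 -0.0307] 0.07682714430074297
b3 tri [ 0.6329 -0.1047 -0.0295] 0.07724410830351737
b4 tri [ 0.6415 -0.1218  0.0833] 0.06798755350141306
b1 scene@.02 [0.5203 0.0892 0.02  ] top@.02 [0.6023 0.1195 0.02  ]
b2 scene@.02 [0.6009 0.1175 0.02  ] top@.02 [0.5199 0.091  0.02  ]
b3 scene@.02 [ 0.6765 -0.0985  0.02  ] top@.02 [ 0.596  -0.1265  0.02  ]
b4 scene@.02 [ 0.5963 -0.1267  0.02  ] top@.02 [ 0.6775 -0.0973  0.02  ]
scene [378.9149 146.5106] [374 144  11   6  47]
((379.1176452636719, 146.52940368652344), (10.6715669631958, 4.365641117095947), 14.03624439239502) [[373.4117431640625, 147.35293579101562], [374.4705810546875, 143.11764526367188], [384.82354736328125, 145.70587158203125], [383.76470947265625, 149.941162109375]]
top [229.4453 197.7409] [219 191  24  14 247]
((230.5, 197.5), (13.0, 23.0), 90.0) [[219.0, 191.0], [242.0, 191.0], [242.0, 204.0], [219.0, 204.0]]
```

```bash
cat >> h.py <<'E'
np.set_printoptions(precision=4,suppress=True)
ring=np.array([.6075,-.0262]); yd=np.array([-.330,.944]); xd=np.array([.944,.330]); piv=ring+.08*yd
def pad(th,a=88,n=7):
    al=.95-th; return np.r_[piv+1e-3*(a*np.cos(al)-n*np.sin(al))*yd,1e-3*(62+a*np.sin(al)+n*np.cos(al))]
def delta(X,dy=0):
    "shift to X in tool cm (tool frame as it stands)"
    o=readout.get_obs(); return 100*rot(o['tool_rot']).inv().apply(np.array(X)-o['eef_pos'])
E
python3 - <<'E'
from h import *
for n in ('scene','top'):
    print(n,'handle ctr top face',proj(n,pad(0,82)),'end',proj(n,pad(0,105)),'start',proj(n,pad(0,59)))
E
```

```text
scene handle ctr top face [376.5533 158.3426] end [380.088  144.9498] start [373.0711 171.5365]
top handle ctr top face [234.2946 195.6962] end [223.6884 196.3858] start [244.3819 195.0402]
```

>>> {"fn": "drive_tool", "kwargs": {
  "series": [
    [0,0,0,7.8,1],
    [0,0,0,7.8,1],
    [0,0,0,7.8,1],
    [0,0,0,7.8,1],
    [0,0,0,7.8,1],
    [0,0,0,7.6,1]
  ],
  "squeeze": 40
}}

```text
t: 1.7
eef_pos: [0.2763, 0.6159, 0.2313]
tool_rot: [-0.0, 0.581, 0.814, 0.0]
contact_force: [-0.1, 0.7, -0.7]
gripper_width: 0.002
grasp_force: 0.0
```

>>> {"fn": "drive_tool", "kwargs": {
  "series": [
    [-3.7,0.65,0,0,1],
    [-3.7,0.65,0,0,1],
    [-3.7,0.65,0,0,1],
    [-3.7,0.65,0,0,1],
    [-3.7,0.65,0,0,1],
    [-3.7,0.65,0,0,1],
    [-3.7,0.65,0,0,1],
    [-3.7,0.65,0,0,1]
  ]
}}

```text
t: 2.5
eef_pos: [0.4235, 0.3522, 0.2315]
tool_rot: [-0.0, 0.579, 0.815, 0.0]
contact_force: [-0.2, 0.1, 0.6]
gripper_width: -0.0
grasp_force: 0.0
```

>>> {"fn": "drive_tool", "kwargs": {
  "series": [
    [-3.7,0.65,0,0,1],
    [-3.7,0.65,0,0,1],
    [-3.7,0.65,0,0,1],
    [-3.7,0.65,0,0,1],
    [-3.7,0.65,0,0,1],
    [-3.7,0.65,0,0,1],
    [-3.7,0.65,0,0,1],
    [-2,0.3,0,0,1]
  ]
}}

```text
t: 3.3
eef_pos: [0.562, 0.1024, 0.2317]
tool_rot: [0.001, 0.581, 0.814, -0.0]
contact_force: [-0.7, 0.1, 0.9]
gripper_width: 0.002
grasp_force: 0.0
```

Run:
```python
from h import *
o=readout.get_obs(); print(o['t'],o['eef_pos'],o['tool_rot'],o['q'],o['contact_force'])
p=pad(0); print('to 20mm above pad, 8 inward',delta(p+np.r_[-.008*yd,.02]))
save(imaging.read_camera('scene')[60:360,150:550],'s1.png')
```

```text
3.3 [0.562  0.1024 0.2317] [ 0.0008  0.5806  0.8142 -0.    ] [-0.6255  0.3197  0.4198  1.8317 -0.1494  1.0203  0.1856] [-0.7392  0.1358  0.8665]
to 20mm above pad, 8 inward [-1.8781  0.0538  7.4069]
```

View pics/s1.png

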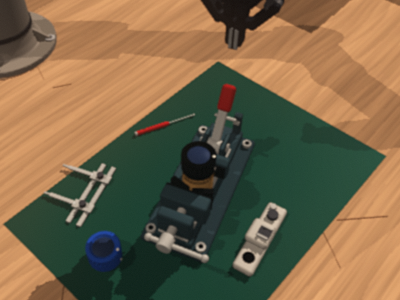

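The fingertips are at about (235,45) in the crop, above the red handle. Everything else is undisturbed. Next I go down onto the pad.

>>> {"fn": "drive_tool", "kwargs": {
  "series": [
    [-0.9,0,3,0,1],
    [-0.9,0,3,0,1],
    [0,0,1.4,0,1],
    [0,0,0,0,1]
  ]
}}

```text
t: 3.75
eef_pos: [0.5651, 0.0892, 0.1555]
tool_rot: [-0.001, 0.579, 0.815, -0.002]
contact_force: [-0.8, -0.3, 0.2]
gripper_width: 0.002
grasp_force: 0.0
```

>>> {"fn": "drive_tool", "kwargs": {
  "series": [
    [0,0,1,0,1],
    [0,0,1,0,1],
    [0.7,0,0.5,0,1],
    [0.7,0,0.6,0,1]
  ]
}}

```text
t: 4.15
eef_pos: [0.5622, 0.1025, 0.1263]
tool_rot: [0.0, 0.579, 0.815, 0.0]
contact_force: [1.0, -1.6, 0.6]
gripper_width: -0.001
grasp_force: 0.8
```

>>> {"fn": "drive_tool", "kwargs": {
  "series": [
    [0.4,0,0.65,0,1],
    [0.4,0,0.7,0,1],
    [0.4,0,0.75,0,1],
    [0.35,0,0.8,0,1]
  ]
}}

```text
t: 4.55
eef_pos: [0.5568, 0.1179, 0.0969]
tool_rot: [-0.0, 0.579, 0.815, 0.0]
contact_force: [0.3, 1.6, 3.7]
gripper_width: -0.0
grasp_force: 1.6
```

>>> {"fn": "drive_tool", "kwargs": {
  "series": [
    [0.25,0,0.8,0,1],
    [0.2,0,0.8,0,1],
    [0.1,0,0.5,0,1],
    [0,0,0.3,0,1]
  ]
}}

```text
t: 4.95
eef_pos: [0.555, 0.1234, 0.073]
tool_rot: [-0.0, 0.579, 0.815, 0.001]
contact_force: [-3.8, 3.5, 21.3]
gripper_width: 0.001
grasp_force: 11.7
```

>>> {"fn": "drive_tool", "kwargs": {
  "series": [
    [0,0,0.1,0,1],
    [0,0,0,0,1],
    [0,0,0,0,1]
  ]
}}

```text
t: 5.25
eef_pos: [0.5551, 0.1234, 0.0731]
tool_rot: [-0.001, 0.579, 0.815, 0.001]
contact_force: [-4.4, 3.6, 16.1]
gripper_width: -0.0
grasp_force: 7.7
```

>>> {"fn": "drive_tool", "kwargs": {
  "series": [
    [0,0,-0.5,0,1],
    [0,0,-1,0,1],
    [-0.5,0,-2,0,1],
    [0,0,-3,0,1],
    [0,0,-3,0,1],
    [0,0,-3,0,1],
    [0,0,0,0,1]
  ]
}}

```text
t: 5.95
eef_pos: [0.5591, 0.1172, 0.2013]
tool_rot: [0.002, 0.579, 0.815, 0.003]
contact_force: [0.4, -0.0, 0.0]
gripper_width: 0.001
grasp_force: 0.0
```

Run:
```python
from h import *
o=readout.get_obs(); print(o['t'],o['eef_pos'],o['tool_rot'],o['contact_force'])
a=imaging.read_camera('scene'); b=imaging.read_camera('top')
for n in ('scene','top'):
  for t in ('ring_mid','lever'):
    for d in imaging.cut_out(t,n): print(n,t,round(d['conf'],2),np.round(d['centre'],1),d['mask'].sum())
A=cv2.resize(a[110:270,280:420],None,fx=2.8,fy=2.8,interpolation=2); B=cv2.resize(b[110:270,200:340],None,fx=2.8,fy=2.8,interpolation=2)
save(np.hstack([A,B]),'c2.png')
print('pad down',proj('scene',pad(.88)),proj('top',pad(.88)))
```

```text
5.95 [0.5591 0.1172 0.2013] [0.0021 0.5795 0.815  0.0027] [ 0.3652 -0.0482  0.0152]
scene ring_mid 0.94 [252.7 309.1] 1187
scene ring_mid 0.93 [347.3 222.5] 1143
scene lever 0.94 [373.8 181.9] 631
scene lever 0.33 [346.9 243.4] 269
top ring_mid 0.64 [311.3 170.2] 978
top ring_mid 0.57 [409.5 204.1] 859
top lever 0.83 [241.9 202.9] 744
pad down [382.7471 165.0507] [214.0074 209.8457]
```

View pics/c2.png

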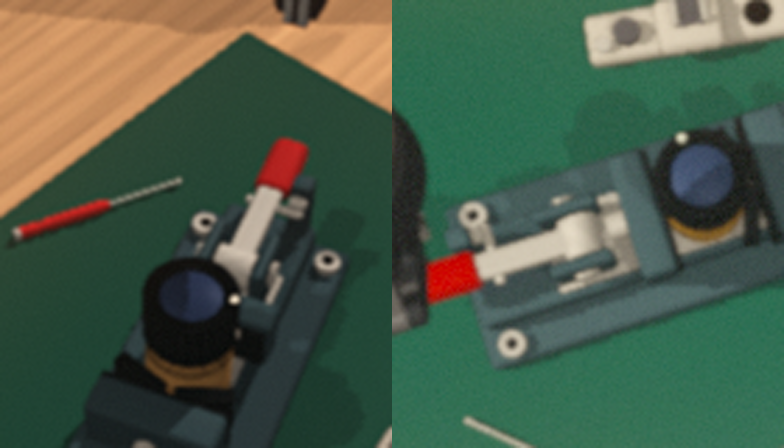

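The lever stays down: its handle is at about (381,170) in the scene view and the pin is under the catch. The ring has shifted slightly, to about (311,172) in the top view.

Run:
```python
from h import *
S=lambda x,y:(280+x/2.8,110+y/2.8); T=lambda x,y:(200+(x-392)/2.8,110+y/2.8)
r=tri(S(192.5,294),T(702,175)); d=tri(S(234,299),T(682,138)); print(r,d, atz('top',T(702,175),.126),atz('scene',S(192.5,294),.126),np.degrees(np.arctan2(*(d[0]-r[0])[1::-1])))
# lens blue-disc centroid
for n,box in (('scene',(320,200,380,235)),('top',(290,150,335,200))):
    i=imaging.read_camera(n).astype(int); x0,y0,x1,y1=box; c=i[y0:y1,x0:x1]
    m=(c[...,2]>c[...,1]+12)&(c[...,2]>c[...,0]+15)&(c[...,2]<160); l,lab,st,ce=cv2.connectedComponentsWithStats(m.astype(np.uint8)); k=1+st[1:,4].argmax()
    p=ce[k]+[x0,y0]; print(n,p,st[k],atz(n,p,.124)); globals()[n]=p
print(tri(scene,top)); X=tri(scene,top)[0]; print(delta(np.r_[X[:2],.20]))
```

```text
(array([ 0.608 , -0.0281,  0.1239]), np.float64(0.0001980267697965463)) (array([ 0.6283, -0.0167,  0.1263]), np.float64(0.0006401042865979112)) [ 0.6075 -0.0282  0.126 ] [ 0.6091 -0.0293  0.126 ] 29.23846130266885
scene [350.8269 216.    ] [ 18   7  22  18 208] [ 0.6117 -0.0274  0.124 ]
top [309.8386 172.119 ] [  9  12  23  21 378] [ 0.6085 -0.0268  0.124 ]
(array([ 0.6097, -0.0261,  0.1209]), np.float64(0.0015720127505239705))
[-15.2937   0.3411  -0.3675]
```

>>> {"fn": "drive_tool", "kwargs": {
  "series": [
    [-3.7,0,0,0,-1],
    [-3.9,0,0,0,-1],
    [-3.9,-0.1,0,0,-1],
    [-3.8,0,0,0,-1],
    [0,0,0,0,-1],
    [0,0,0,0,-1]
  ]
}}

```text
t: 6.95
eef_pos: [0.6059, -0.0285, 0.1967]
tool_rot: [-0.0, 0.58, 0.815, -0.0]
contact_force: [0.2, 0.1, -0.2]
gripper_width: 0.991
grasp_force: 0.0
```

Run:
```python
from h import *
o=readout.get_obs(); print(o['t'],o['eef_pos'],o['tool_rot'],o['gripper_width'],delta([.608,-.0278,.090]),o['q'])
```

```text
6.95 [ 0.6059 -0.0285  0.1967] [-0.0003  0.58    0.8146 -0.0004] 0.9914275456880115 [-0.0054  0.2332 10.6673] [-0.3935  0.4247  0.4468  1.7839 -0.2153  0.9824  0.4723]
```

>>> {"fn": "drive_tool", "kwargs": {
  "series": [
    [0,0.2,2.5,0,-1],
    [0,0,2.5,0,-1],
    [0,0,2,0,-1],
    [0,0,2,0,-1],
    [0,0,1.6,0,-1],
    [0,0,0,0,-1]
  ]
}}

```text
t: 7.55
eef_pos: [0.6061, -0.0251, 0.0889]
tool_rot: [-0.002, 0.578, 0.816, -0.001]
contact_force: [0.3, -0.7, -0.2]
gripper_width: 1.004
grasp_force: 0.0
```

>>> {"fn": "drive_tool", "kwargs": {
  "series": [
    [0,0,0,0,0.2],
    [0,0,0,0,0.3],
    [0,0,0,0,0.5],
    [0,0,0,0,1],
    [0,0,0,0,1],
    [0,0,0,0,1]
  ],
  "squeeze": 40
}}

```text
t: 8.15
eef_pos: [0.6075, -0.0271, 0.0926]
tool_rot: [-0.0, 0.579, 0.815, 0.0]
contact_force: [-4.6, 0.5, 5.1]
gripper_width: 0.621
grasp_force: 40.8
```

>>> {"fn": "drive_tool", "kwargs": {
  "series": [
    [0,0,0,0,1],
    [0,0,0,0,1],
    [0,0,-0.03,-4,1],
    [0,0,-0.03,-4,1],
    [0,0,-0.03,-4,1],
    [0,0,-0.03,-4,1],
    [0,0,-0.03,-4,1],
    [0,0,0,0,1]
  ],
  "squeeze": 90
}}

```text
t: 8.95
eef_pos: [0.6065, -0.0274, 0.0943]
tool_rot: [-0.001, 0.429, 0.903, -0.0]
contact_force: [-9.0, 0.2, 11.1]
gripper_width: 0.608
grasp_force: 92.5
```

Run:
```python
from h import *
o=readout.get_obs(); print(o['t'],o['eef_pos'],o['tool_rot'],o['contact_force'],o['torque'],o['grasp_force'],o['gripper_width'])
a=imaging.read_camera('scene'); b=imaging.read_camera('top')
A=cv2.resize(a[150:290,280:420],None,fx=2.8,fy=2.8,interpolation=2); B=cv2.resize(b[110:250,240:380],None,fx=2.8,fy=2.8,interpolation=2)
save(np.hstack([A,B]),'c3.png')
```

```text
8.95 [ 0.6065 -0.0274  0.0943] [-0.0013  0.4289  0.9034 -0.0001] [-9.0037  0.2122 11.1401] [ 0.0213  1.736  -0.3198] 92.50462291260192 0.6080533850072053
```

View pics/c3.png

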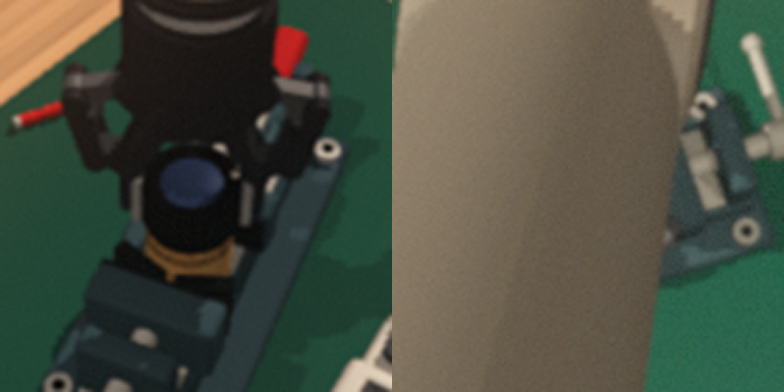

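The scene picture shows the fingers gripping the ring, with the dot now at (236,174) in the crop, so the ring has turned with the gripper by about 20°. The barrel is unmoved. I keep turning.

>>> {"fn": "drive_tool", "kwargs": {
  "series": [
    [0,0,-0.05,-4,1],
    [0,0,-0.05,-4,1],
    [0,0,-0.05,-4,1],
    [0,0,-0.04,-4,1],
    [0,0,-0.04,-4,1],
    [0,0,-0.03,-4,1],
    [0,0,-0.03,-4,1],
    [0,0,-0.03,-4,1]
  ]
}}

```text
t: 9.85
eef_pos: [0.607, -0.0273, 0.0976]
tool_rot: [-0.001, 0.162, 0.987, -0.0]
contact_force: [-6.3, -0.6, 8.6]
gripper_width: 0.61
grasp_force: 93.8
```

```bash
cat > c.py <<'E'
from h import *
import sys
o=readout.get_obs(); q=o['tool_rot']; print(o['t'],o['eef_pos'],q,'F',o['contact_force'],'M',o['torque'],o['grasp_force'],o['gripper_width'],'turned',np.degrees(2*(np.arctan2(.815,.579)-np.arctan2(q[2],q[1])))*-1)
if len(sys.argv)>1:
    a=imaging.read_camera('scene'); save(cv2.resize(a[160:280,290:410],None,fx=5,fy=5,interpolation=2),sys.argv[1])
E
python3 c.py
```

```text
9.85 [ 0.607  -0.0273  0.0976] [-0.0008  0.1623  0.9867 -0.0001] F [-6.3146 -0.5882  8.6396] M [-0.0677  1.2888 -0.0011] 93.83018703869311 0.6097212859214969 turned 52.10660967726485
```

>>> {"fn": "drive_tool", "kwargs": {
  "series": [
    [0,0,-0.03,-3.7,1],
    [0,0,-0.03,-3.7,1],
    [0,0,-0.03,-3.7,1]
  ]
}}

```text
t: 10.15
eef_pos: [0.6069, -0.0272, 0.0981]
tool_rot: [-0.001, 0.066, 0.998, -0.0]
contact_force: [-6.1, -0.9, 4.3]
gripper_width: 0.613
grasp_force: 93.6
```

```bash
python3 c.py pics/d1.png
```

```text
10.15 [ 0.6069 -0.0272  0.0981] [-0.0008  0.0661  0.9978 -0.0001] F [-6.0611 -0.9406  4.3101] M [-0.0877  1.1316 -0.1789] 93.58537465843256 0.6133748698119555 turned 63.20497294452868
```

```bash
python3 c.py d1.png >/dev/null
python3 - <<'E'
from h import *
c=np.array([.608,-.0278])
for a in (80,90,95,100,105): # expected dot pixel in crop for absolute dot angle
    r=np.radians(a); print(a,(proj('scene',np.r_[c+.024*np.array([np.cos(r),np.sin(r)]),.1305])-[290,160])*5)
E
```

```text
80 [355.5031 223.9385]
90 [345.8674 216.2974]
95 [340.4739 212.9783]
100 [334.7498 210.0249]
105 [328.7374 207.4573]
```

View pics/d1.png

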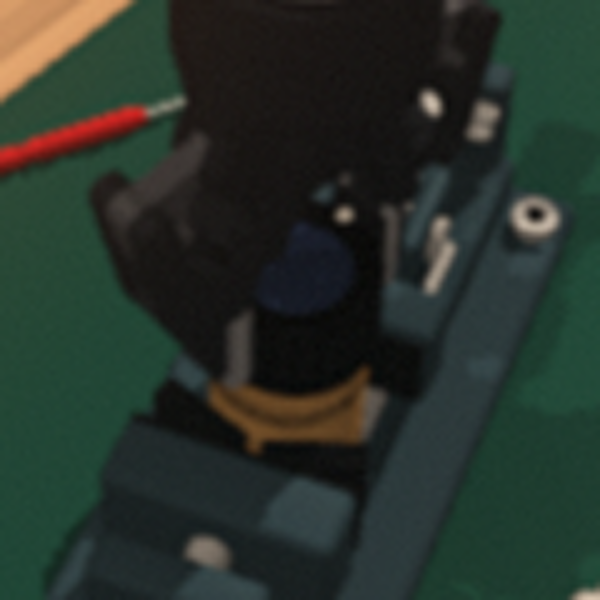

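The dot is at (345,215) in the crop, an absolute angle of about 91°, so the grip hasn't slipped. I turn about 10° more and then lift straight.

>>> {"fn": "drive_tool", "kwargs": {
  "series": [
    [0,0,-0.03,-3.5,1],
    [0,0,-0.03,-3.5,1],
    [0,0,-0.03,-3,1],
    [0,0,0,0,1],
    [0,0,0,0,1]
  ]
}}

```text
t: 10.75
eef_pos: [0.6069, -0.0274, 0.0981]
tool_rot: [-0.001, -0.019, 1.0, -0.0]
contact_force: [-6.6, -2.2, 3.8]
gripper_width: 0.604
grasp_force: 93.5
```

>>> {"fn": "drive_tool", "kwargs": {
  "series": [
    [0,0,-0.1,0,1],
    [0,0,-0.1,0,1],
    [0,0,-0.1,0,1],
    [0,0,0,0,1]
  ]
}}

```text
t: 11.15
eef_pos: [0.6069, -0.0274, 0.1003]
tool_rot: [-0.001, -0.02, 1.0, -0.0]
contact_force: [-5.8, -2.4, -4.0]
gripper_width: 0.608
grasp_force: 94.4
```

```bash
python3 c.py
```

```text
11.15 [ 0.6069 -0.0274  0.1003] [-0.0012 -0.0199  0.9998 -0.0003] F [-5.8171 -2.3675 -3.9881] M [-0.4895  1.0949 -0.0565] 94.4244795521081 0.6075918946142944 turned 73.05972820745997
```

>>> {"fn": "drive_tool", "kwargs": {
  "series": [
    [0.05,0,-0.1,0,1],
    [0.03,-0.02,-0.2,0,1],
    [0,0,-0.2,0,1],
    [0,0,-0.2,0,1],
    [0,0,-0.2,0,1]
  ]
}}

```text
t: 11.65
eef_pos: [0.6087, -0.0262, 0.1109]
tool_rot: [0.002, -0.021, 1.0, 0.0]
contact_force: [-0.4, 0.6, -1.4]
gripper_width: 0.61
grasp_force: 94.3
```

```bash
python3 c.py
```

```text
11.65 [ 0.6087 -0.0262  0.1109] [ 0.0016 -0.0206  0.9998  0.0003] F [-0.3538  0.563  -1.4141] M [ 0.0109 -0.0331 -0.0294] 94.346643089375 0.6101485007734754 turned 73.147738261395
```

>>> {"fn": "drive_tool", "kwargs": {
  "series": [
    [0,0,-0.3,0,1],
    [0,0,-0.3,0,1],
    [0,0,-0.3,0,1],
    [0,0,-0.3,0,1],
    [0,0,0,0,1],
    [0,0,0,0,1],
    [0,0,0,0,1]
  ]
}}

```text
t: 12.35
eef_pos: [0.6071, -0.027, 0.1216]
tool_rot: [-0.0, -0.02, 1.0, 0.0]
contact_force: [0.9, -0.1, -2.1]
gripper_width: 0.603
grasp_force: 94.3
```

```bash
python3 c.py d2.png
python3 - <<'E'
from h import *
c=np.array([.608,-.0278]); s=lambda X:(proj('scene',X)-[290,160])*5
r=np.radians(102); print('dot exp',s(np.r_[c+.024*np.array([np.cos(r),np.sin(r)]),.157]),'ring bottom',s(np.r_[c,.123]),'barrel top',s(np.r_[c,.111]))
E
```

```text
12.35 [ 0.6071 -0.027   0.1216] [-0.0001 -0.0203  0.9998  0.    ] F [ 0.879  -0.1243 -2.119 ] M [-0.0255  0.0147 -0.0254] 94.34417380165542 0.6031256008680878 turned 73.11320040269749
dot exp [335.9107 151.4658] ring bottom [293.9538 276.4839] barrel top [292.8542 300.9861]
```

View pics/d2.png

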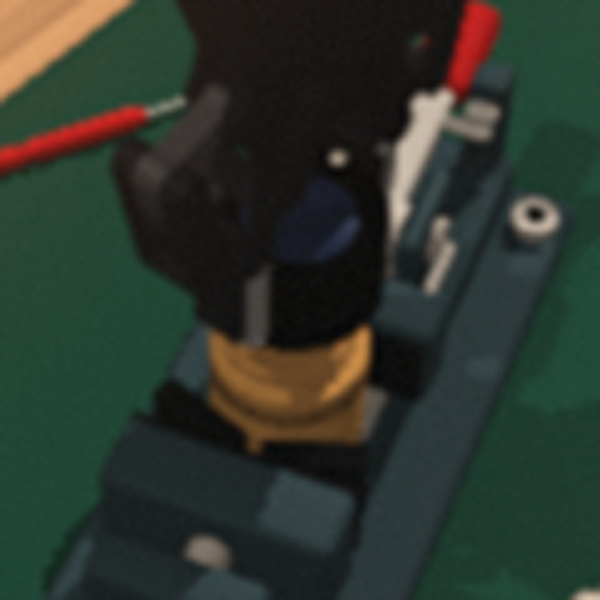

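The ring is clear of the neck. Its dot is at (338,158) in the crop, close to the predicted place over the index line, about 8 to 9 mm clear, and the lever is still down. I raise it a little more, let it settle and hand in.

>>> {"fn": "drive_tool", "kwargs": {
  "series": [
    [0,0,-0.2,0,1],
    [0,0,-0.1,0,1],
    [0,0,0,0,1],
    [0,0,0,0,1],
    [0,0,0,0,1],
    [0,0,0,0,1],
    [0,0,0,0,1]
  ]
}}

```text
t: 13.1
eef_pos: [0.6072, -0.027, 0.1247]
tool_rot: [-0.0, -0.02, 1.0, 0.0]
contact_force: [-0.6, -0.1, -2.1]
gripper_width: 0.602
grasp_force: 94.3
```

```bash
python3 c.py; python3 -c "
from station import hand_in; print(hand_in())"
```

```text
13.1 [ 0.6072 -0.027   0.1247] [-0.     -0.0204  0.9998  0.    ] F [-0.6372 -0.1058 -2.0899] M [ 0.0049  0.0255 -0.0277] 94.34473009154317 0.6020381627118253 turned 73.11814162732131
the job is handed in; nothing more can be done
None
```

I handed the job in at 13.1 s (no verdict came back): the lever is latched down, and the ring is unscrewed about 73° and held over the barrel, about 1 cm clear by my camera estimate, with its dot near the index line.

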